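Park the loaded bin dolly and free the empty one

ROBOT

A 6-joint arm with a two-finger parallel gripper is mounted at the origin on the work surface. World frame = base frame: x ahead of the robot, y to its left, z up, the work surface at z = 0. Lengths are in m, angles in rad, forces in N, time in s.
With the tool pointing down it reaches from about 0.25 to 0.8 m from the base axis. Payload 3.9 kg.
Tool frame: the origin (TCP) lies midway between the tips of the shut fingers; the grasp point (between the pads) lies 19 mm behind it; x points along the fingers, z is the direction in which the jaws open and shut, and the axes are right-handed (so a half turn about x gives the same grasp; the last joint's range is limited). The gripper opens to 85 mm and grips with 20 to 120 N. Pads are 22 mm wide; open, the fingers measure 114 mm over their backs; the gripper's body (76 mm by 85 mm) begins 54 mm behind the grasp point. The pads swing forward as they close: fully open they stand 13 mm farther back than shut.
Start: joints at [1.289, 0.26, -0.138, 1.173, 0, 1.571], TCP at [0.146, 0.504, 0.231] pointing down, gripper open.
Joint ranges: [-2.78, 2.78], [-0.83, 1.72], [-1.28, 1.37], [-1.9, 2.12], [-1.57, 1.48], [-3.14, 3.14]. Speed limits (rad/s): [2.57, 2.57, 3.14, 3.14, 3.14, 3.14].

INTERFACE

Orientations are given as a rotation vector (axis times angle).
In Python, from workcell import r, imaging gives the robot as it stands.
- The arm moves only by the tool play_rows, never from a script. Its argument "plan" is a list of rows, each an object of numbers: "x", "y", "z": the shift along the tool's x, y, z in m; "rx", "ry", "rz": the turn, a rotation vector about the tool's x, y, z in degrees; "gripper": the closure, from -1 (fully open) to 1 (shut). In form: [{"x": .., "y": .., "z": .., "rx": .., "ry": .., "rz": .., "gripper": ..}, ...]. A call has 1 to 20 rows; each row is the pose to reach, as a shift and turn from the pose commanded when the call began, along the tool's axes at that moment; what a row does not reach only later rows make up. A row lasts 1/12 s, in which the tool goes at most 41.7 mm and 7.16 degrees, less where a joint would pass 70% of its speed; a pose out of reach is approached as far as the arm can. A call with a gripper value outside its range is refused whole. The fingers move at their own pace and stop on an object; the grip force is fixed at half the most. Time passes only in rows, so rows that repeat a pose let the fingers close. It gives the time, the measured TCP pose, the force and the opening at its end, in the units of the state.
- r.state(): the state, without advancing time (a new reading comes with each control period).
- imaging.capture(name): name is "scene" or "top" or "wrist"; returns a dict with "frame" (480x640x3 uint8, red, green, blue), "fx", "fy", "cx", "cy" (pixels), "k1" (the pictures are not rectified: a ray, as slopes to the right and down, at radius r is drawn at 1 + k1 r^2 times it, then the intrinsics apply), "rvec" (rotation vector, rad) and "tvec" (3), from world to camera coordinates, as OpenCV has them. Camera axes: x right, y down, z forward; pixel columns grow to the right and rows downward; lengths in m; the calibration is good to about 2 mm. A picture is of the moment at which its call begins. There is no depth.
- r.close_job(): hands the job in, once; it reports no verdict.
The state is a dict: "t": time; "joint_positions": joint angles; "dq": joint speeds; "joint_torque": joint torques, N m; "tool_pos": TCP position; "tool_rot": TCP orientation; "wrist_force": force on the tool from outside, world axes, zero at the start; "wrist_torque": the same for the moment, N m; "width": opening from 0.0 (shut) to 1.0 (fully open).
Only numpy, scipy, OpenCV 4.12 (cv2) and the standard library are available. Lean on these libraries where they do the work, as an engineer would, in place of code of your own. Each camera call takes 0.05 s, during which the arm holds its last target. There are 200 camera calls.

TASK

Three small stock dollies stand on the bench, each with a brake lever at its front: tread pushed fully down is locked, lifted fully up is released. First lock the dolly that carries the open black bin of screws, then flick up the brake lever of the empty dolly to release it, so that it can be taken away. Leave the brake of the dolly that carries the cartons as it is.

Things in the scene. Friction and masses are not known exactly. Their poses are not given: they have to be found in the camera images.
- bin_dolly_tread (a point): Brake tread of the dolly with the open black bin; starts up or nearly. Ribbed plate 36 (along x) x 26 (y) x 8 mm on a bar 12 wide, 7 thick, pointing from the deck's front edge to the robot's side, free space below. Point: centre of its top face, 100 mm from the hinge; x runs along the lever to the hinge, y parallel to the hinge, level. Hinge axis 68 mm above the table, rigidly held.
- bare_dolly_tread (a point): Brake tread of the empty dolly (bare plywood deck); starts down or nearly. All three levers are alike: they swing 0.6 rad between solid stops, from 0.3 rad above level (released, point 101 mm above the table) to 0.3 rad below (locked, 42 mm). A stiff hinge: the lever stays wherever it is left; about 4 N up or down at the tread moves it.
- carton_dolly_tread (a point): Brake tread of the dolly with two closed cartons, a white one on a brown one (top 231 mm above the table). To be left as it is; may start up, down or between. Lever, point and axes as at the bin dolly.
- bin_dolly: The dolly with the open black bin (150 x 120 x 80 mm, holding screws, its front 35 mm behind the deck's front edge). Origin on the table under the deck's centre, front to -x. All three dollies: deck 200 mm (x) by 150 mm, top 106 mm above the table, four 60 mm wheels, front edge 90 mm from the tread's point when the lever is level; they do not shift when pushed.

How it is judged:
By the outcome, as a careful person would: the job done as asked, in the order asked, and still so for the second after the job is handed in, with the robot touching nothing.
It also fails if it takes over 54 s, if anything falls off the work surface, if the arm or the gripper's body presses on something with over 40 N, if the wrist force passes 120 N, or if a joint passes its speed limit or range.

## Working session

There is one attempt and no reset: what is moved stays moved. The work goes in short steps, Python scripts to look and compute and a tool call to move; the robot and the scene stay as the last step left them, time stands still between calls to the robot, and variables do not carry over. Pictures are saved under pics/ and viewed, about 8 in all and at most 12, crops included, and the job is handed in when it is done.

Besides the shell and the picture viewer there is one more tool, called as name(argument=value, ...), one argument or row to a line, values as JSON. play_rows: Moves the arm, as the interface text tells. Its arguments: {"type":"object","properties":{"plan":{"type":"array"}},"required":["plan"]}

```bash
mkdir -p pics; cat > h.py <<'E'
import numpy as np, cv2
from workcell import r, imaging
from scipy.spatial.transform import Rotation as R
def cap(n,f):
    c=imaging.capture(n); cv2.imwrite(f,c["frame"][:,:,::-1]); 
    import pickle; pickle.dump(c,open(f+'.pkl','wb')); return c
def load(f):
    import pickle; return pickle.load(open(f+'.pkl','rb'))
def ray(c,u,v):
    K=np.array([[c["fx"],0,c["cx"]],[0,c["fy"],c["cy"]],[0,0,1.]])
    p=cv2.undistortPoints(np.array([[[u,v]]],float),K,np.array([c["k1"],0,0,0.]))[0,0]
    Rm=R.from_rotvec(np.ravel(c["rvec"])).as_matrix(); o=-Rm.T@np.ravel(c["tvec"])
    d=Rm.T@np.array([p[0],p[1],1]); return o,d/np.linalg.norm(d)
def onz(c,u,v,z):
    o,d=ray(c,u,v); return o+d*(z-o[2])/d[2]
def tri(*a):
    A=np.zeros((3,3));b=np.zeros(3);rs=[ray(*x) for x in a]
    for o,d in rs:
        P=np.eye(3)-np.outer(d,d);A+=P;b+=P@o
    p=np.linalg.solve(A,b); return p,[np.linalg.norm((np.eye(3)-np.outer(d,d))@(p-o)) for o,d in rs]
def px(c,P):
    K=np.array([[c["fx"],0,c["cx"]],[0,c["fy"],c["cy"]],[0,0,1.]])
    return cv2.projectPoints(np.array(P,float).reshape(-1,3),np.ravel(c["rvec"]),np.ravel(c["tvec"]),K,np.array([c["k1"],0,0,0.]))[0][:,0]
E
python3 - <<'E'
from h import *
for n in("scene","top"):
    c=cap(n,f'pics/{n}0.png'); print(n,ray(c,320,240),c['fx'],c['k1'])
print(r.state())
E
```

```text
scene (array([0.9177258 , 0.55124316, 0.96576258]), array([-0.28127182, -0.51864431, -0.80739968])) 488.25286688765254 -0.12480575854260757
top (array([ 0.37332155, -0.03675256,  1.15531203]), array([ 0.23098364,  0.01145837, -0.97289016])) 490.911513054766 -0.12002971179779875
{'t': 0.1, 'joint_positions': array([ 1.28896560e+00,  2.60606485e-01, -1.39274051e-01,  1.17270862e+00,
        1.84900910e-06,  1.57080014e+00]), 'dq': array([-0.00041596, -0.00167051,  0.00232812,  0.00090982,  0.00074032,
       -0.00023734]), 'joint_torque': array([-1.18387627e-03, -4.06510770e+01,  2.54526401e+01,  1.00911671e-02,
       -1.07480412e-04,  3.33377464e-06]), 'tool_pos': array([0.14583324, 0.50367869, 0.2305415 ]), 'tool_rot': array([-1.00022384,  1.33091567,  0.99843467]), 'wrist_force': array([ 0.29810276,  0.13650999, -0.21873846]), 'wrist_torque': array([ 0.00186698, -0.03713663,  0.00908365]), 'width': 1.0002129931250385}
```

View pics/scene0.png

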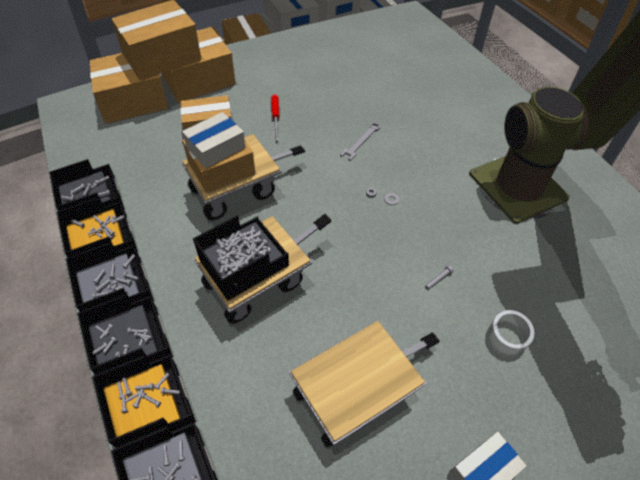

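View pics/top0.png

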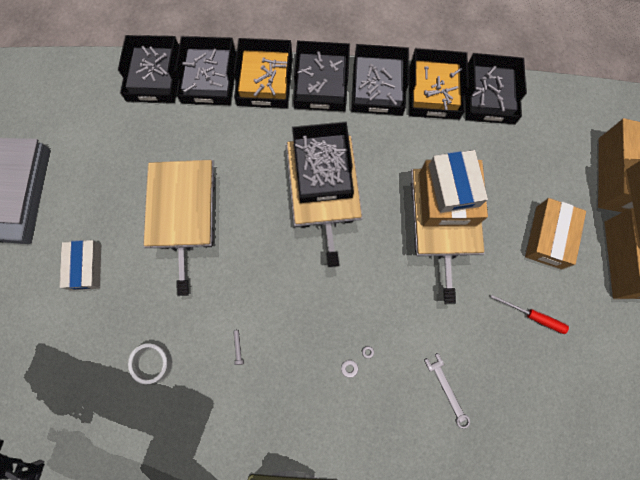

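The scene view shows the treads at about (430,341) for the empty dolly, (323,221) for the bin and (297,151) for the cartons. In the top view they are at (183,287), (333,258) and (449,295). Next I'll measure them.

```bash
python3 - <<'E'
from h import *
s=load('pics/scene0.png');t=load('pics/top0.png')
T={'bin':((323,221),(333,258)),'bare':((430,341),(183,287)),'carton':((297,151),(449,295))}
tiles=[]
for k,(a,b) in T.items():
    cs=[];row=[]
    for c,p in((s,a),(t,b)):
        f=c['frame'];u,v=p;m=(f.max(2)<65).astype(np.uint8)
        w=np.zeros_like(m);w[v-13:v+14,u-13:u+14]=1;m&=w
        n,l,st,ce=cv2.connectedComponentsWithStats(m)
        i=1+np.argmin(np.hypot(*(ce[1:]-p).T)); 
        pts=np.argwhere(l==i)[:,::-1].astype(np.float32)
        print(k,ce[i],st[i],cv2.minAreaRect(pts))
        cs.append(ce[i]); row.append(cv2.resize(f[v-30:v+30,u-40:u+40,::-1],(400,200) if 0 else (266,200),interpolation=cv2.INTER_CUBIC))
    P,e=tri((s,*cs[0]),(t,*cs[1])); print(k,P.round(4),np.round(e,4))
    tiles.append(np.vstack(row))
cv2.imwrite('pics/tiles.png',np.hstack(tiles))
for n,uv in dict(bare=[(149,163),(213,160),(212,246),(145,246)],bin=[(295,226),(360,219)],carton=[(418,254),(484,253)]).items():
    for q in uv: print(n,q,onz(t,*q,.106).round(4))
E
```

```text
bin [322.18978102 221.61313869] [314 215  17  15 137] ((322.2200012207031, 221.45999145507812), (9.399999618530273, 14.600000381469727), 53.13010025024414)
bin [331.59459459 258.21621622] [326 245  13  22 185] ((332.0, 255.5), (21.0, 12.0), 90.0)
bin [ 0.5861 -0.0526  0.094 ] [0.0004 0.0004]
bare [428.01801802 343.64864865] [417 333  22  22 222] ((426.4999694824219, 344.5), (15.254256248474121, 25.238859176635742), 33.6900634765625)
bare [183.14492754 286.65700483] [177 274  14  22 207] ((183.5, 284.5), (13.0, 21.0), 0.0)
bare [0.5088 0.2868 0.0311] [0.0001 0.0001]
carton [297.46753247 150.23376623] [291 146  14   9  77] ((297.3018798828125, 150.05661010742188), (6.868027210235596, 12.362448692321777), 74.05460357666016)
carton [446.11023622 294.46850394] [437 282  19  22 254] ((446.0, 292.5), (21.0, 18.0), 90.0)
carton [ 0.5255 -0.3154  0.0658] [0.001 0.001]
bare (149, 163) [0.7804 0.3832 0.106 ]
bare (213, 160) [0.7957 0.2335 0.106 ]
bare (212, 246) [0.5937 0.212  0.106 ]
bare (145, 246) [0.5839 0.3628 0.106 ]
bin (295, 226) [0.6507 0.0328 0.106 ]
bin (360, 219) [ 0.676  -0.1101  0.106 ]
carton (418, 254) [ 0.6048 -0.2411  0.106 ]
carton (484, 253) [ 0.6163 -0.3892  0.106 ]
```

View pics/tiles.png

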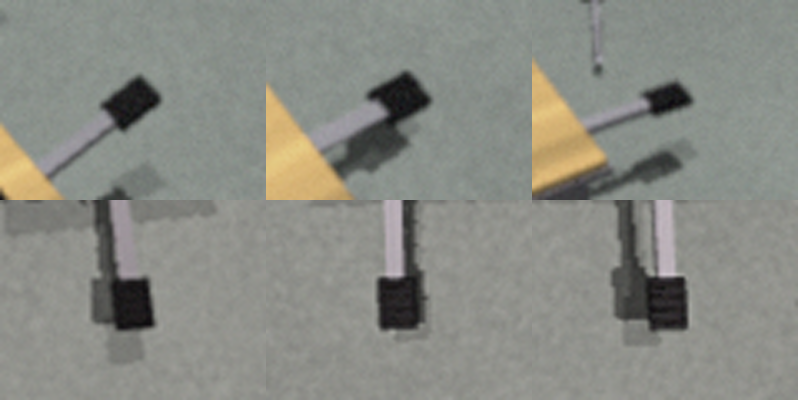

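The treads show clearly, and shadow had contaminated the masks for the bare and carton treads. I'll use the tile centres instead: scene (322.1,222), (430,340) and (297.7,150.4); top (333.2,258.7), (182.6,287.4) and (449.7,295.7).

```bash
python3 - <<'E'
from h import *
s=load('pics/scene0.png');t=load('pics/top0.png')
F={'bin':((295,226),(360,219)),'bare':((145,246),(212,246)),'carton':((418,254),(484,253))}
for k,a,b in(('bin',(322.1,221.8),(333.2,258.7)),('bare',(430,340),(182.6,287.4)),('carton',(297.7,150.3),(449.7,295.7))):
    P,e=tri((s,*a),(t,*b)); 
    L,Q=[onz(t,*q,.106) for q in F[k]]; m=(L+Q)/2; d=Q-L; 
    x=np.array([-d[1],d[0]])/np.hypot(d[0],d[1]); h=m[:2]-P[:2]
    print(k,P.round(4),np.round(e,4),'yaw edge',np.degrees(np.arctan2(x[1],x[0])),'yaw lever',np.degrees(np.arctan2(h[1],h[0])),'front mid',m.round(4),'edge',np.hypot(d[0],d[1]))
T=R.from_rotvec(r.state()['tool_rot']).as_matrix(); print(T.round(3))
E
```

```text
bin [ 0.5854 -0.0558  0.0897] [0.0004 0.0004] yaw edge 10.064185351485618 yaw lever 12.416289383092694 front mid [ 0.6634 -0.0386  0.106 ] edge 0.14510678654932
bare [0.5055 0.2848 0.0422] [0.0001 0.0001] yaw edge 3.700623694609621 yaw lever 1.8196075713383884 front mid [0.5888 0.2874 0.106 ] edge 0.15111341879553933
carton [ 0.5228 -0.3245  0.0576] [0.0009 0.0009] yaw edge 4.4565137558914385 yaw lever 6.062396018739516 front mid [ 0.6105 -0.3151  0.106 ] edge 0.1485451490381052
[[-0.001 -0.961  0.278]
 [-0.002  0.278  0.961]
 [-1.     0.    -0.002]]
```

play_rows(
  plan=[
    {"x":0.03,"y":-0.577,"z":-0.416,"rx":63,"gripper":1},
    {"x":0.03,"y":-0.577,"z":-0.416,"rx":63,"gripper":1},
    {"x":0.03,"y":-0.577,"z":-0.416,"rx":63,"gripper":1},
    {"x":0.03,"y":-0.577,"z":-0.416,"rx":63,"gripper":1},
    {"x":0.03,"y":-0.577,"z":-0.416,"rx":63,"gripper":1},
    {"x":0.03,"y":-0.577,"z":-0.416,"rx":63,"gripper":1},
    {"x":0.03,"y":-0.577,"z":-0.416,"rx":63,"gripper":1},
    {"x":0.03,"y":-0.577,"z":-0.416,"rx":63,"gripper":1},
    {"x":0.03,"y":-0.577,"z":-0.416,"rx":63,"gripper":1},
    {"x":0.03,"y":-0.577,"z":-0.416,"rx":63,"gripper":1},
    {"x":0.03,"y":-0.577,"z":-0.416,"rx":63,"gripper":1},
    {"x":0.03,"y":-0.577,"z":-0.416,"rx":63,"gripper":1},
    {"x":0.03,"y":-0.577,"z":-0.416,"rx":63,"gripper":1},
    {"x":0.03,"y":-0.577,"z":-0.416,"rx":63,"gripper":1},
    {"x":0.03,"y":-0.577,"z":-0.416,"rx":63,"gripper":1},
    {"x":0.03,"y":-0.577,"z":-0.416,"rx":63,"gripper":1},
    {"x":0.03,"y":-0.577,"z":-0.416,"rx":63,"gripper":1},
    {"x":0.03,"y":-0.577,"z":-0.416,"rx":63,"gripper":1},
    {"x":0.03,"y":-0.577,"z":-0.416,"rx":63,"gripper":1},
    {"x":0.03,"y":-0.577,"z":-0.416,"rx":63,"gripper":1},
  ],
)

```text
validation failed for argument at $.pl...
```

```bash
python3 - <<'E'
from h import *
s=r.state(); print(s['t'],s['tool_pos'],s['joint_positions'].round(2),s['width'],s['wrist_force']); T=R.from_rotvec(s['tool_rot']).as_matrix(); print(T.round(3))
print(T.T@(np.array([.583,-.056,.2])-s['tool_pos']))
E
```

```text
0.1 [0.14583324 0.50367869 0.2305415 ] [ 1.29  0.26 -0.14  1.17  0.    1.57] 1.0002129931250385 [ 0.29810276  0.13650999 -0.21873846]
[[-0.001 -0.961  0.278]
 [-0.002  0.278  0.961]
 [-1.     0.    -0.002]]
[ 0.03128623 -0.57557608 -0.41595811]
```

play_rows(
  plan=[
    {"x":0.03,"y":-0.577,"z":-0.416,"rx":63,"ry":0,"rz":0,"gripper":1},
    {"x":0.03,"y":-0.577,"z":-0.416,"rx":63,"ry":0,"rz":0,"gripper":1},
    {"x":0.03,"y":-0.577,"z":-0.416,"rx":63,"ry":0,"rz":0,"gripper":1},
    {"x":0.03,"y":-0.577,"z":-0.416,"rx":63,"ry":0,"rz":0,"gripper":1},
    {"x":0.03,"y":-0.577,"z":-0.416,"rx":63,"ry":0,"rz":0,"gripper":1},
    {"x":0.03,"y":-0.577,"z":-0.416,"rx":63,"ry":0,"rz":0,"gripper":1},
    {"x":0.03,"y":-0.577,"z":-0.416,"rx":63,"ry":0,"rz":0,"gripper":1},
    {"x":0.03,"y":-0.577,"z":-0.416,"rx":63,"ry":0,"rz":0,"gripper":1},
    {"x":0.03,"y":-0.577,"z":-0.416,"rx":63,"ry":0,"rz":0,"gripper":1},
    {"x":0.03,"y":-0.577,"z":-0.416,"rx":63,"ry":0,"rz":0,"gripper":1},
    {"x":0.03,"y":-0.577,"z":-0.416,"rx":63,"ry":0,"rz":0,"gripper":1},
    {"x":0.03,"y":-0.577,"z":-0.416,"rx":63,"ry":0,"rz":0,"gripper":1},
    {"x":0.03,"y":-0.577,"z":-0.416,"rx":63,"ry":0,"rz":0,"gripper":1},
    {"x":0.03,"y":-0.577,"z":-0.416,"rx":63,"ry":0,"rz":0,"gripper":1},
    {"x":0.03,"y":-0.577,"z":-0.416,"rx":63,"ry":0,"rz":0,"gripper":1},
    {"x":0.03,"y":-0.577,"z":-0.416,"rx":63,"ry":0,"rz":0,"gripper":1},
    {"x":0.03,"y":-0.577,"z":-0.416,"rx":63,"ry":0,"rz":0,"gripper":1},
    {"x":0.03,"y":-0.577,"z":-0.416,"rx":63,"ry":0,"rz":0,"gripper":1},
    {"x":0.03,"y":-0.577,"z":-0.416,"rx":63,"ry":0,"rz":0,"gripper":1},
    {"x":0.03,"y":-0.577,"z":-0.416,"rx":63,"ry":0,"rz":0,"gripper":1},
  ],
)

```text
t: 1.77
tool_pos: [0.5836, -0.0556, 0.2005]
tool_rot: [-0.147, 1.568, 0.149]
wrist_force: [0.5, -0.8, 0.4]
width: -0.003
```

play_rows(
  plan=[
    {"x":0.04,"y":0,"z":0,"rx":0,"ry":0,"rz":0,"gripper":1},
    {"x":0.075,"y":0,"z":0,"rx":0,"ry":0,"rz":0,"gripper":1},
    {"x":0.095,"y":0,"z":0,"rx":0,"ry":0,"rz":0,"gripper":1},
    {"x":0.102,"y":0,"z":0,"rx":0,"ry":0,"rz":0,"gripper":1},
    {"x":0.109,"y":0,"z":0,"rx":0,"ry":0,"rz":0,"gripper":1},
    {"x":0.116,"y":0,"z":0,"rx":0,"ry":0,"rz":0,"gripper":1},
    {"x":0.123,"y":0,"z":0,"rx":0,"ry":0,"rz":0,"gripper":1},
    {"x":0.13,"y":0,"z":0,"rx":0,"ry":0,"rz":0,"gripper":1},
    {"x":0.137,"y":0,"z":0,"rx":0,"ry":0,"rz":0,"gripper":1},
    {"x":0.143,"y":0,"z":0,"rx":0,"ry":0,"rz":0,"gripper":1},
    {"x":0.148,"y":0,"z":0,"rx":0,"ry":0,"rz":0,"gripper":1},
    {"x":0.152,"y":0,"z":0,"rx":0,"ry":0,"rz":0,"gripper":1},
    {"x":0.155,"y":0,"z":0,"rx":0,"ry":0,"rz":0,"gripper":1},
    {"x":0.155,"y":0,"z":0,"rx":0,"ry":0,"rz":0,"gripper":1},
  ],
)

```text
t: 2.93
tool_pos: [0.5849, -0.0562, 0.0458]
tool_rot: [-0.149, 1.566, 0.148]
wrist_force: [0.5, 1.2, 0.7]
width: 0.004
```

play_rows(
  plan=[
    {"x":0.002,"y":0,"z":0,"rx":0,"ry":0,"rz":0,"gripper":1},
    {"x":0.004,"y":0,"z":0,"rx":0,"ry":0,"rz":0,"gripper":1},
  ],
)

```text
t: 3.1
tool_pos: [0.5853, -0.0562, 0.0434]
tool_rot: [-0.149, 1.564, 0.148]
wrist_force: [-3.6, 1.5, 21.6]
width: 0.002
```

```bash
python3 - <<'E'
from h import *
s=cap('scene','pics/scene1.png');t=cap('top','pics/top1.png')
a=s['frame'][130:330,190:430,::-1];b=t['frame'][170:370,230:470,::-1]
cv2.imwrite('pics/v1.png',np.hstack([cv2.resize(q,(400,333),interpolation=cv2.INTER_CUBIC) for q in(a,b)]))
E
```

```text
(no output)
```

View pics/v1.png

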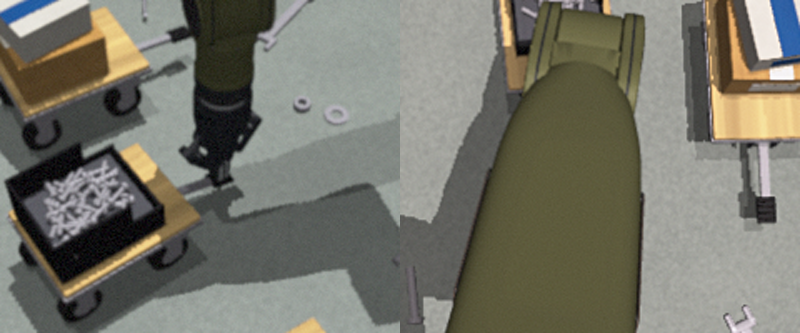

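The gripper is on the tread and the force has risen sharply to about 22 N. I'll press slightly further to confirm that this is the stop.

play_rows(
  plan=[
    {"x":0.0015,"y":0,"z":0,"rx":0,"ry":0,"rz":0,"gripper":1},
    {"x":0.0015,"y":0,"z":0,"rx":0,"ry":0,"rz":0,"gripper":1},
  ],
)

```text
t: 3.37
tool_pos: [0.5853, -0.0561, 0.0435]
tool_rot: [-0.149, 1.563, 0.148]
wrist_force: [-3.1, 1.2, 17.7]
width: -0.001
```

play_rows(
  plan=[
    {"x":-0.03,"y":0,"z":0,"rx":0,"ry":0,"rz":0,"gripper":1},
    {"x":-0.07,"y":0,"z":0,"rx":0,"ry":0,"rz":0,"gripper":1},
    {"x":-0.11,"y":0,"z":0,"rx":0,"ry":0,"rz":0,"gripper":1},
    {"x":-0.15,"y":0,"z":0,"rx":0,"ry":0,"rz":0,"gripper":1},
    {"x":-0.15,"y":0.08,"z":-0.12,"rx":0,"ry":0,"rz":0,"gripper":1},
    {"x":-0.15,"y":0.08,"z":-0.12,"rx":0,"ry":0,"rz":0,"gripper":1},
    {"x":-0.15,"y":0.08,"z":-0.12,"rx":0,"ry":0,"rz":0,"gripper":1},
    {"x":-0.15,"y":0.08,"z":-0.12,"rx":0,"ry":0,"rz":0,"gripper":1},
    {"x":-0.15,"y":0.08,"z":-0.12,"rx":0,"ry":0,"rz":0,"gripper":1},
  ],
)

```text
t: 4.12
tool_pos: [0.4453, 0.0011, 0.19]
tool_rot: [-0.15, 1.572, 0.15]
wrist_force: [-0.6, -0.1, 0.2]
width: -0.0
```

```bash
python3 - <<'E'
from h import *
s=r.state(); p=s['tool_pos']; T=R.from_rotvec(s['tool_rot']).as_matrix(); print(p,T.round(3),s['joint_positions'].round(2))
y=np.radians(4);a=np.radians(30)
X=np.array([np.sin(a)*np.cos(y),np.sin(a)*np.sin(y),-np.cos(a)]);Z=np.array([-np.sin(y),np.cos(y),0])
P=np.array([.5055,.2848,.038]);g=P+.016*X
for sg in(1,-1):
    z=Z*sg; D=np.c_[X,np.cross(z,X),z]
    print('rot',np.degrees(R.from_matrix(T.T@D).as_rotvec()).round(1))
print('hover',T.T@(g-.12*X-p),g-.12*X,'g',g)
a,b=cap('scene','pics/scene2.png'),cap('top','pics/top2.png')
cv2.imwrite('pics/v2.png',np.hstack([cv2.resize(q['frame'][v-60:v+60,u-70:u+70,::-1],(400,343),interpolation=cv2.INTER_CUBIC) for q,u,v in((a,323,221),(b,333,258))]))
E
```

```text
[0.44528942 0.00107053 0.19000803] [[-0.006 -0.19   0.982]
 [-0.     0.982  0.19 ]
 [-1.     0.001 -0.006]] [ 0.    0.15 -0.39  1.03 -0.    1.38]
rot [-81.  -22.  -24.8]
rot [ 94.4 -25.6  22.7]
hover [0.06187351 0.27335833 0.06172796] [0.45362667 0.28117266 0.12806664] g [0.51348051 0.28535805 0.02414359]
```

View pics/v2.png

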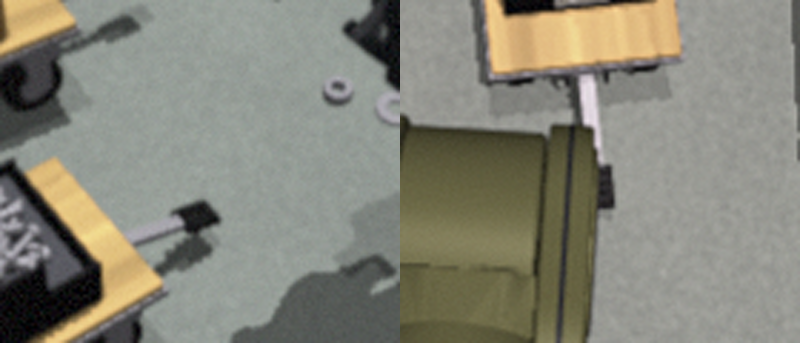

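The bin tread is down at scene pixel (323,237). Now I'll go to hover over the bare dolly's tread with the gripper open.

play_rows(
  plan=[
    {"x":0.02,"y":0.273,"z":0.062,"rx":-81,"ry":-22,"rz":-24.8,"gripper":-1},
    {"x":0.02,"y":0.273,"z":0.062,"rx":-81,"ry":-22,"rz":-24.8,"gripper":-1},
    {"x":0.02,"y":0.273,"z":0.062,"rx":-81,"ry":-22,"rz":-24.8,"gripper":-1},
    {"x":0.02,"y":0.273,"z":0.062,"rx":-81,"ry":-22,"rz":-24.8,"gripper":-1},
    {"x":0.02,"y":0.273,"z":0.062,"rx":-81,"ry":-22,"rz":-24.8,"gripper":-1},
    {"x":0.02,"y":0.273,"z":0.062,"rx":-81,"ry":-22,"rz":-24.8,"gripper":-1},
    {"x":0.02,"y":0.273,"z":0.062,"rx":-81,"ry":-22,"rz":-24.8,"gripper":-1},
    {"x":0.02,"y":0.273,"z":0.062,"rx":-81,"ry":-22,"rz":-24.8,"gripper":-1},
    {"x":0.02,"y":0.273,"z":0.062,"rx":-81,"ry":-22,"rz":-24.8,"gripper":-1},
    {"x":0.02,"y":0.273,"z":0.062,"rx":-81,"ry":-22,"rz":-24.8,"gripper":-1},
    {"x":0.02,"y":0.273,"z":0.062,"rx":-81,"ry":-22,"rz":-24.8,"gripper":-1},
    {"x":0.02,"y":0.273,"z":0.062,"rx":-81,"ry":-22,"rz":-24.8,"gripper":-1},
    {"x":0.062,"y":0.273,"z":0.062,"rx":-81,"ry":-22,"rz":-24.8,"gripper":-1},
    {"x":0.062,"y":0.273,"z":0.062,"rx":-81,"ry":-22,"rz":-24.8,"gripper":-1},
    {"x":0.062,"y":0.273,"z":0.062,"rx":-81,"ry":-22,"rz":-24.8,"gripper":-1},
  ],
)

```text
t: 5.47
tool_pos: [0.4596, 0.2779, 0.1258]
tool_rot: [-1.451, 0.773, 0.865]
wrist_force: [-0.3, -0.0, 0.5]
width: 1.001
```

```bash
python3 - <<'E'
from h import *
s=r.state(); p=s['tool_pos']; T=R.from_rotvec(s['tool_rot']).as_matrix(); print(p,T.round(3),s['joint_positions'].round(2))
print(T.T@(np.array([.5135,.2854,.0241])-p))
a,b,w=[cap(n,f'pics/{n}3.png') for n in('scene','top','wrist')]
print(px(w,[[.5055,.2848,.042]]))
cv2.imwrite('pics/v3.png',np.hstack([cv2.resize(q,(266,228),interpolation=cv2.INTER_CUBIC) for q in [a['frame'][170:290,253:393,::-1],b['frame'][198:318,263:403,::-1]]]+[cv2.resize(w['frame'][:,:,::-1],(266,228))]))
E
```

```text
[0.45961824 0.2778615  0.12582192] [[ 0.5   -0.863 -0.067]
 [ 0.03  -0.061  0.998]
 [-0.866 -0.501 -0.004]] [ 0.73  0.12 -0.79  0.23 -0.32  0.59]
[0.11520837 0.00394782 0.00434386]
[[318.35333415 230.72896645]]
```

View pics/v3.png

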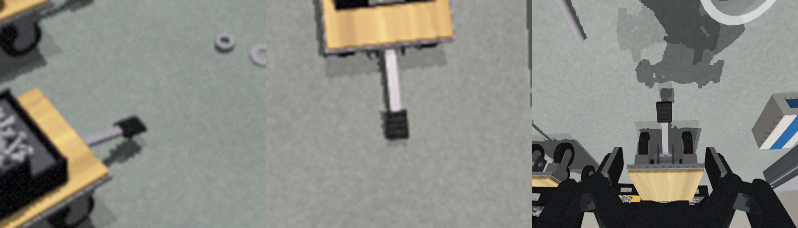

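play_rows(
  plan=[
    {"x":0.03,"y":0,"z":0,"rx":0,"ry":0,"rz":0,"gripper":-1},
    {"x":0.05,"y":0,"z":0,"rx":0,"ry":0,"rz":0,"gripper":-1},
    {"x":0.05,"y":0,"z":0,"rx":0,"ry":0,"rz":0,"gripper":-1},
    {"x":0.05,"y":0,"z":0,"rx":0,"ry":0,"rz":0,"gripper":-1},
  ],
)

```text
t: 5.95
tool_pos: [0.4876, 0.2823, 0.0864]
tool_rot: [-1.448, 0.765, 0.862]
wrist_force: [0.2, -1.0, -0.2]
width: 1.001
```

```bash
python3 - <<'E'
from h import *
s=r.state(); p=s['tool_pos']; T=R.from_rotvec(s['tool_rot']).as_matrix(); print(p,T.round(3),s['joint_positions'].round(2))
print(T.T@(np.array([.5135,.2854,.0241])-p))
a,b,w=[load(f'pics/{n}3.png') for n in('scene','top','wrist')]
print(tri((a,322.5,236.3),(b,331.4,263.8)))
print(onz(w,317.6,238,.042))
E
```

```text
[0.48760252 0.28232975 0.0864085 ] [[ 0.505 -0.86  -0.068]
 [ 0.035 -0.058  0.998]
 [-0.862 -0.506  0.001]] [ 0.69  0.22 -0.82  0.09 -0.3   0.56]
[0.06692172 0.00907342 0.00126937]
(array([ 0.58388604, -0.0533229 ,  0.03612346]), [np.float64(0.00032918542754065843), np.float64(0.0003291854275406982)])
[0.51353685 0.28480359 0.042     ]
```

The bin tread's triangulated height is about 0.036–0.04 m, so it is fully down. Next I'll go in and grip the bare dolly's tread.

play_rows(
  plan=[
    {"x":0.025,"y":0.003,"z":0.001,"rx":0,"ry":0,"rz":0,"gripper":-1},
    {"x":0.045,"y":0.006,"z":0.001,"rx":0,"ry":0,"rz":0,"gripper":-1},
    {"x":0.06,"y":0.006,"z":0.001,"rx":0,"ry":0,"rz":0,"gripper":-1},
    {"x":0.067,"y":0.006,"z":0.001,"rx":0,"ry":0,"rz":0,"gripper":-1},
    {"x":0.067,"y":0.006,"z":0.001,"rx":0,"ry":0,"rz":0,"gripper":-1},
    {"x":0.067,"y":0.006,"z":0.001,"rx":0,"ry":0,"rz":0,"gripper":-1},
  ],
)

```text
t: 6.45
tool_pos: [0.5155, 0.2853, 0.026]
tool_rot: [-1.448, 0.764, 0.863]
wrist_force: [-0.7, -0.1, 0.4]
width: 0.999
```

play_rows(
  plan=[
    {"x":0,"y":0,"z":0,"rx":0,"ry":0,"rz":0,"gripper":1},
    {"x":0,"y":0,"z":0,"rx":0,"ry":0,"rz":0,"gripper":1},
    {"x":0,"y":0,"z":0,"rx":0,"ry":0,"rz":0,"gripper":1},
    {"x":0,"y":0,"z":0,"rx":0,"ry":0,"rz":0,"gripper":1},
    {"x":0,"y":0,"z":0,"rx":0,"ry":0,"rz":0,"gripper":1},
    {"x":0,"y":0,"z":0,"rx":0,"ry":0,"rz":0,"gripper":1},
    {"x":0,"y":0,"z":0,"rx":0,"ry":0,"rz":0,"gripper":1},
    {"x":0,"y":0,"z":0,"rx":0,"ry":0,"rz":0,"gripper":1},
    {"x":0,"y":0,"z":0,"rx":0,"ry":0,"rz":0,"gripper":1},
    {"x":0,"y":0,"z":0,"rx":0,"ry":0,"rz":0,"gripper":1},
  ],
)

```text
t: 7.28
tool_pos: [0.515, 0.2848, 0.025]
tool_rot: [-1.449, 0.765, 0.863]
wrist_force: [-1.6, -0.8, 4.1]
width: 0.293
```

```bash
python3 - <<'E'
from h import *
s=r.state(); p=s['tool_pos']; T=R.from_rotvec(s['tool_rot']).as_matrix(); print(p,T.round(3),s['joint_positions'].round(2),s['width'],s['wrist_force'])
# rotate about hinge axis (through H, along -lever y => front rises)
y=np.radians(4); ax=np.array([-np.sin(y),np.cos(y),0])
P=np.array([.507,.2848,.042]); H=P+.0955*np.array([np.cos(y),np.sin(y),0]);H[2]=.068
for d in np.array([0,6,12,18,24,30,33,34.4,36]):
    Q=R.from_rotvec(ax*np.radians(d)); 
    print(d,(T.T@(Q.apply(p-H)+H-p)).round(4),np.degrees((R.from_matrix(T.T@Q.as_matrix()@T)).as_rotvec()).round(1),Q.apply(p-H)+H)
E
```

```text
[0.51496497 0.28477414 0.02497575] [[ 0.505 -0.861 -0.069]
 [ 0.035 -0.06   0.998]
 [-0.863 -0.506  0.   ]] [ 0.66  0.36 -0.85 -0.09 -0.29  0.52] 0.2926705600502792 [-1.62415888 -0.83274667  4.08845258]
0.0 [0. 0. 0.] [0. 0. 0.] [0.51496497 0.28477414 0.02497575]
6.0 [-0.0101 -0.0013 -0.    ] [-0.  0.  6.] [0.51095714 0.28449389 0.03436356]
12.0 [-0.0201 -0.0036 -0.    ] [-0.  0. 12.] [0.50795017 0.28428362 0.0441199 ]
18.0 [-0.0297 -0.007  -0.    ] [-0.  0. 18.] [0.505977   0.28414564 0.05413787]
24.0 [-0.039  -0.0113 -0.    ] [-0.  0. 24.] [0.50505926 0.28408147 0.06430772]
30.0 [-0.0477 -0.0166 -0.    ] [-0.  0. 30.] [0.50520699 0.2840918  0.07451802]
33.0 [-0.0518 -0.0196 -0.    ] [-0.  0. 33.] [0.50568036 0.2841249  0.07960337]
34.4 [-0.0537 -0.0211  0.    ] [-0.   0.  34.4] [0.50599201 0.28414669 0.08196649]
36.0 [-0.0558 -0.0228  0.    ] [-0.  0. 36.] [0.50641858 0.28417652 0.08465691]
```

The width of 0.29 is about 25 mm, which matches the 26 mm plate, so the tread is gripped. Now I'll lift it along the hinge arc.

play_rows(
  plan=[
    {"x":-0.005,"y":-0.0005,"z":0,"rx":0,"ry":0,"rz":3,"gripper":1},
    {"x":-0.01,"y":-0.0013,"z":0,"rx":0,"ry":0,"rz":6,"gripper":1},
    {"x":-0.015,"y":-0.0024,"z":0,"rx":0,"ry":0,"rz":9,"gripper":1},
    {"x":-0.02,"y":-0.0036,"z":0,"rx":0,"ry":0,"rz":12,"gripper":1},
    {"x":-0.025,"y":-0.005,"z":0,"rx":0,"ry":0,"rz":15,"gripper":1},
    {"x":-0.0297,"y":-0.007,"z":0,"rx":0,"ry":0,"rz":18,"gripper":1},
    {"x":-0.0344,"y":-0.009,"z":0,"rx":0,"ry":0,"rz":21,"gripper":1},
    {"x":-0.039,"y":-0.0113,"z":0,"rx":0,"ry":0,"rz":24,"gripper":1},
    {"x":-0.0434,"y":-0.0138,"z":0,"rx":0,"ry":0,"rz":27,"gripper":1},
    {"x":-0.0477,"y":-0.0166,"z":0,"rx":0,"ry":0,"rz":30,"gripper":1},
    {"x":-0.0505,"y":-0.0185,"z":0,"rx":0,"ry":0,"rz":32,"gripper":1},
    {"x":-0.0518,"y":-0.0196,"z":0,"rx":0,"ry":0,"rz":33,"gripper":1},
    {"x":-0.0518,"y":-0.0196,"z":0,"rx":0,"ry":0,"rz":33,"gripper":1},
  ],
)

```text
t: 8.37
tool_pos: [0.5043, 0.284, 0.0764]
tool_rot: [-1.236, 1.215, 1.298]
wrist_force: [-0.9, 2.2, -13.7]
width: 0.29
```

play_rows(
  plan=[
    {"x":-0.002,"y":0,"z":0,"rx":0,"ry":0,"rz":1,"gripper":1},
    {"x":-0.004,"y":0,"z":0,"rx":0,"ry":0,"rz":2,"gripper":1},
    {"x":-0.004,"y":0,"z":0,"rx":0,"ry":0,"rz":2,"gripper":1},
  ],
)

```text
t: 8.62
tool_pos: [0.5034, 0.2839, 0.0778]
tool_rot: [-1.221, 1.243, 1.324]
wrist_force: [0.9, 4.6, -28.5]
width: 0.295
```

play_rows(
  plan=[
    {"x":-0.0015,"y":0,"z":0,"rx":0,"ry":0,"rz":1,"gripper":1},
    {"x":-0.003,"y":0,"z":0,"rx":0,"ry":0,"rz":2,"gripper":1},
    {"x":-0.003,"y":0,"z":0,"rx":0,"ry":0,"rz":2,"gripper":1},
    {"x":-0.003,"y":0,"z":0,"rx":0,"ry":0,"rz":2,"gripper":1},
  ],
)

```text
t: 8.95
tool_pos: [0.5026, 0.2838, 0.0788]
tool_rot: [-1.204, 1.272, 1.351]
wrist_force: [0.6, 6.4, -38.9]
width: 0.288
```

play_rows(
  plan=[
    {"x":0.003,"y":0,"z":0,"rx":0,"ry":0,"rz":-1,"gripper":1},
    {"x":0.003,"y":0,"z":0,"rx":0,"ry":0,"rz":-1,"gripper":-1},
    {"x":0.003,"y":0,"z":0,"rx":0,"ry":0,"rz":-1,"gripper":-1},
    {"x":0.003,"y":0,"z":0,"rx":0,"ry":0,"rz":-1,"gripper":-1},
    {"x":0.003,"y":0,"z":0,"rx":0,"ry":0,"rz":-1,"gripper":-1},
    {"x":0.003,"y":0,"z":0,"rx":0,"ry":0,"rz":-1,"gripper":-1},
    {"x":0.003,"y":0,"z":0,"rx":0,"ry":0,"rz":-1,"gripper":-1},
    {"x":0.003,"y":0,"z":0,"rx":0,"ry":0,"rz":-1,"gripper":-1},
    {"x":0.003,"y":0,"z":0,"rx":0,"ry":0,"rz":-1,"gripper":-1},
  ],
)

```text
t: 9.7
tool_pos: [0.506, 0.2841, 0.0838]
tool_rot: [-1.214, 1.25, 1.331]
wrist_force: [0.0, 0.6, 0.1]
width: 1.002
```

play_rows(
  plan=[
    {"x":-0.02,"y":0,"z":0,"rx":0,"ry":0,"rz":0,"gripper":-1},
    {"x":-0.05,"y":0,"z":0,"rx":0,"ry":0,"rz":0,"gripper":-1},
    {"x":-0.09,"y":0,"z":0,"rx":0,"ry":0,"rz":0,"gripper":-1},
    {"x":-0.12,"y":0.03,"z":0,"rx":0,"ry":0,"rz":0,"gripper":-1},
    {"x":-0.12,"y":0.07,"z":0,"rx":0,"ry":0,"rz":0,"gripper":-1},
    {"x":-0.12,"y":0.11,"z":0,"rx":0,"ry":0,"rz":0,"gripper":-1},
    {"x":-0.12,"y":0.15,"z":0,"rx":0,"ry":0,"rz":0,"gripper":-1},
    {"x":-0.12,"y":0.15,"z":0,"rx":0,"ry":0,"rz":0,"gripper":-1},
    {"x":-0.12,"y":0.15,"z":0,"rx":0,"ry":0,"rz":0,"gripper":-1},
  ],
)

```text
t: 10.45
tool_pos: [0.3666, 0.2741, 0.2182]
tool_rot: [-1.216, 1.249, 1.333]
wrist_force: [-0.1, 0.8, -0.3]
width: 1.002
```

```bash
python3 - <<'E'
from h import *
print(r.state()['wrist_force'],r.state()['tool_pos'])
a,b=[cap(n,f'pics/{n}4.png') for n in('scene','top')]
cv2.imwrite('pics/v4.png',np.vstack([np.hstack([cv2.resize(q['frame'][v-30:v+30,u-40:u+40,::-1],(264,198),interpolation=cv2.INTER_CUBIC) for u,v in l]) for q,l in((a,[(430,331),(323,236),(297,151)]),(b,[(183,287),(333,260),(449,295)]))]))
E
```

```text
[-0.07670981  0.75365733 -0.34827124] [0.36660273 0.27407648 0.21816706]
```

View pics/v4.png

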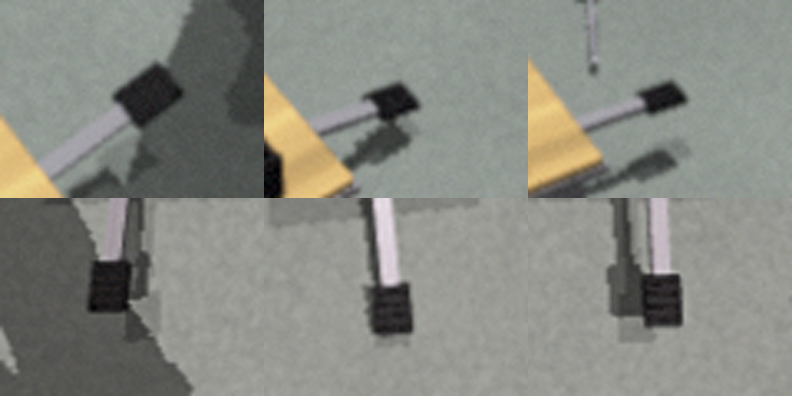

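```bash
python3 - <<'E'
from h import *
a,b=[load(f'pics/{n}4.png') for n in('scene','top')]
for k,p,q in(('bare',(435.2,329.2),(176.3,283.7)),('bin',(322.1,236.3),(332.1,263.6)),('carton',(298.2,150.4),(449.6,295.9))): print(k,tri((a,*p),(b,*q)))
E
```

```text
bare (array([0.50641436, 0.28493059, 0.09407349]), [np.float64(0.0001730929274186617), np.float64(0.0001730929274187337)])
bin (array([ 0.58448297, -0.05475672,  0.03486576]), [np.float64(0.0006055438632595545), np.float64(0.0006055438632593769)])
carton (array([ 0.5219567 , -0.32395009,  0.05756249]), [np.float64(0.0013485195333955223), np.float64(0.0013485195333955804)])
```

The two treads are 59.2 mm apart in height, against 59 mm between the stops. The same bias of about −7 mm on both explains the absolute offset. Both are therefore at their stops, so I'm handing in.

```bash
python3 -c "
from h import *
print(r.close_job())"
```

```text
the job is handed in; nothing more can be done
None
```

I locked the bin dolly first, then released the empty dolly, and handed the job in at about 10.5 s. I never touched the carton dolly.

- **Bin dolly:** I pressed the tread down with the shut fingers until it stopped moving under about 18–22 N.
- **Empty dolly:** I gripped the tread by its sides and lifted it along its arc. The pull climbed to about 39 N with almost no further movement, so I took that as the upper stop. I then opened the gripper and backed away.

**Last checks:**
- **Treads:** the cameras put the bin tread at 35 mm and the empty dolly's tread at 94 mm. Each is about 7 mm below its stop height (42 and 101 mm). They are 59.2 mm apart, against 59 mm between the stops, so I take the 7 mm as a measuring bias and both levers as fully home.
- **Carton tread:** it measured 58 mm both before and after.
- **Robot:** it was clear of everything, with the wrist force near zero.

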